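# Put the lidded tea cup together on the serving board

### The job

Make up the tea cup on the wooden serving board, building it there from the bottom up, one piece after another: lay the cork trivet flat in the middle of the board, stand the white cup in the middle of the trivet, seat the steel strainer in the cup, and close it with the wider of the two lids, so that strainer and lid sit level and fully home. Leave the smaller lid, the little honey pot and the egg timer where they are.

Things in the scene. Friction and masses are not known exactly. Their poses are not given: they have to be found in the camera images.
- serving_board: Flat rectangular wooden serving board lying on the worktop, fixed, 140 (its x) x 180 (its y, long side) x 14 mm high, with a thin dark line inlaid near its edge. Origin: centre of its underside; top face at z = +14 mm.
- trivet: Thick square cork trivet, 58 x 58 x 20 mm high, loose, 60 g, lying flat. Origin: centre of its underside; x and y axes along its sides. Grip it across two sides.
- tea_cup: White tea cup without handle, the largest white thing, loose, 200 g, upright, open. 75 mm high; outside 60 mm across from 40 mm up to the rim (grip here), 51 at the foot; wall 4 mm, mouth 52 mm across, inner floor at 5 mm. Origin: centre of its underside, z up.
- strainer: Steel tea strainer, loose, 80 g, upright on its basket: basket 36 mm across at the bottom, 44 at 48 mm up; flat flange 66 mm across at 50-54 mm; round collar above it at 54-74 mm, 44 mm across outside (grip here), 37 inside, open. Origin: centre of underside, z up. Seated, the flange lies on the cup's rim, origin 25 mm above the cup's origin; play 4 mm each way.
- wide_lid: Wider of two white knobbed lids, loose, 70 g, standing on its plug: plug 30 mm across at 0-8 mm up; disc 54 mm at 8-13; round knob 20 mm at 13-36 (grip here). Origin: centre of the plug's underside, z up. Seated, the plug hangs in the strainer's collar (3.5 mm play) and the disc lies on the collar, origin 66 mm above the strainer's origin.
- small_lid: The smaller of the two white lids, loose, to be left alone: disc 36 mm across, knob 14 mm across, 36 mm high. It belongs to the honey pot. Origin: centre of its underside.
- honey_pot: Little round white pot, open at the top, 50 mm across and 50 mm high, loose, to be left alone. Origin: centre of its underside.
- egg_timer: Round kitchen egg timer, cream top on a red base, 60 mm across, 57 mm high, loose, to be left alone. Origin: centre of its underside.
Things that resemble listed ones, but are neither listed nor needed, are in the scene too. Leave any blue look-alike of the strainer alone. Several things have the shape of the trivet; the one meant has the colours described above.

How it is judged:
By the outcome, as a careful person would: the job done as asked, in the order asked, and still so for the second after the job is handed in, with the robot touching nothing.
It also fails if it takes over 99 s, if anything falls off the work surface, if the arm or the gripper's body presses on something with over 40 N, if the wrist force passes 120 N, or if a joint passes its speed limit or range.

### The arm

A 6-joint arm with a two-finger parallel gripper is mounted at the origin on a cart in front of the work surface, level with it; the furniture and walls round the work are solid. World frame = base frame: x ahead of the robot, y to its left, z up, the work surface at z = 0. Lengths are in m, angles in rad, forces in N, time in s.
With the tool pointing down it reaches from about 0.275 to 0.875 m from the base axis. Payload 12.5 kg.
Tool frame: the origin (TCP) lies at the very end of the fingers, on their centre line; the grasp point (between the pads) lies 19 mm behind it; z points along the fingers, y is the line along which they close (so a half turn about z gives the same grasp; the last joint's range is limited). The gripper opens to 85 mm and grips with 20 to 120 N. Pads are 22 mm wide; open, the fingers measure 114 mm over their backs; the gripper's body (76 mm by 85 mm) begins 54 mm behind the grasp point. The pads swing forward as they close: fully open they stand 13 mm farther back than shut.
Start: joints at [1.247, 0.351, 1.652, -0, 1.139, -0.085], TCP at [0.13, 0.534, 0.231] pointing down, gripper open.
Joint ranges: [-2.75, 2.75], [-0.79, 2.1], [0.01, 2.65], [-1.57, 4.71], [0.07, 3.14], [-2.87, 2.87]. Speed limits (rad/s): [2.22, 2.22, 2.79, 3.14, 3.14, 3.14].

### API

Orientations are given as a 3x3 rotation matrix whose columns are the frame's x, y, z axes.
In Python, from bench import manip gives the robot as it stands. Calls block until the motion is done:
- manip.move_ptp(position, orientation): joint-space move of the TCP to a pose.
- manip.move_l(position, attitude=None, max_speed=0.15): straight line of the TCP; attitude=None keeps the orientation; max_speed is the mean speed in m/s.
- manip.move_j(angles): joint-space move.
- manip.set_gripper(opening, effort=None): opening from 0.0 (shut) to 1.0 (fully open); effort is the grip in N (None keeps the last); returns when the fingers have stopped.
- manip.dwell(seconds).
- manip.inverse_kinematics(position, orientation): joint angles nearest the present ones, or None.
- manip.grab_frame(name): name is "side" or "top"; returns (picture, depth): 384x512x3 uint8, red, green, blue; 384x512 float32, m along the optical axis (not along the pixel's ray), 0 where there is no reading.
- manip.get_calibration(name): a dict with "camera_matrix" (3x3 intrinsics, pixels), "k1" (the pictures are not rectified: a ray, as slopes to the right and down, at radius r is drawn at 1 + k1 r^2 times it, then the intrinsics apply), "R" (3x3) and "t" (3): a world point X has camera coordinates R X + t. Camera axes: x right, y down, z forward; pixel columns grow to the right and rows downward; lengths in m; the calibration is good to about 2 mm. A picture is of the moment at which its call begins. get_calibration takes no time and is no camera call.
A pose or a line that the arm cannot do raises manip.Unreachable and nothing moves.
- manip.sign_off(): hands the job in; it is judged then, once.
Trained networks look in the newest picture that a camera, given by its name, has taken for a name from the list of things; names that differ only in an ending like _2 or _b are one class to them, and where a whole thing is asked for, a point or a joint stands for the part that bears it (a point fixed in the world has none). Each returns a list of dicts, best first, with "confidence" (0 to 1); they miss things now and then, are a little off and sometimes report something else, mostly with a low value. They report only what shows in the picture. A call takes as long as a camera call. They do not tell look-alikes from the thing itself.
- manip.look_for(camera, name): "at" ([x, y, z] in m, in world coordinates, good to about 4 mm: the middle of the surface that is visible of it).
Readings, each from a call of its own:
- manip.current_time(): time.
- manip.current_qpos(): joint angles.
- manip.current_joint_vel(): joint speeds.
- manip.current_joint_torque(): joint torques, N m.
- manip.current_ee_pos(): TCP position.
- manip.current_tcp_rot(): TCP orientation.
- manip.current_force(): force on the tool from outside, world axes, zero at the start.
- manip.current_ft_torque(): the same for the moment, N m.
- manip.current_grip_width(): opening from 0.0 (shut) to 1.0 (fully open).
- manip.current_grip_force(): force on a finger pad.
Only numpy, scipy, OpenCV 4.12 (cv2) and the standard library are available. Lean on these libraries where they do the work, as an engineer would, in place of code of your own. Each camera call takes 0.05 s, during which the arm holds its last target. There are 200 camera calls.

## Working session

There is one attempt and no reset: what is moved stays moved. The work goes in short steps, each a Python script; the robot and the scene stay as the last script left them, time stands still between calls to the robot, and variables do not carry over. Pictures are saved under pics/ and viewed, at most 14 in all, crops included, and the job is handed in when it is done.

```bash
ls; mkdir -p pics
python3 - <<'E'
from bench import manip as m
import cv2,numpy as np
for c in("top","side"):
    p,d=m.grab_frame(c); cv2.imwrite(f"pics/{c}0.png",cv2.resize(p[:,:,::-1],(800,600),interpolation=cv2.INTER_CUBIC)); np.save(f"{c}0.npy",d); np.save(f"{c}0p.npy",p)
    k=m.get_calibration(c); print(c,k, (d>0).mean())
    for n in "serving_board trivet tea_cup strainer wide_lid small_lid honey_pot egg_timer".split():
        print(c,n,[(np.round(r["at"],3).tolist(),round(r["confidence"],2)) for r in m.look_for(c,n)])
print(m.current_time())
E
```

```text
pics
top {'camera_matrix': array([[430.71891834,   0.        , 259.30969061],
       [  0.        , 430.71891834, 194.96340383],
       [  0.        ,   0.        ,   1.        ]]), 'k1': 0.0027376205669941475, 'R': array([[ 0.02087211, -0.99975285, -0.00765467],
       [-0.99774966, -0.02034111, -0.06388938],
       [ 0.06371789,  0.00897096, -0.99792763]]), 't': array([0.03884761, 0.60814924, 1.26511288])} 0.9959615071614584
top serving_board [([0.595, 0.016, 0.014], 0.63)]
top trivet [([0.604, 0.178, 0.02], 0.9), ([0.487, 0.273, 0.02], 0.73)]
top tea_cup [([0.485, -0.36, 0.041], 0.95)]
top strainer [([0.469, -0.196, 0.052], 0.66)]
top wide_lid [([0.592, 0.304, 0.012], 0.63)]
top small_lid [([0.452, 0.403, 0.015], 0.52), ([0.625, -0.235, 0.048], 0.44)]
top honey_pot [([0.627, -0.235, 0.048], 0.39)]
top egg_timer []
side {'camera_matrix': array([[499.63947713,   0.        , 247.4069264 ],
       [  0.        , 499.63947713, 187.92138285],
       [  0.        ,   0.        ,   1.        ]]), 'k1': -0.10371309469281345, 'R': array([[-0.97295478, -0.23081885,  0.00903644],
       [-0.16037691,  0.64683686, -0.74557449],
       [ 0.16624755, -0.7268595 , -0.66636103]]), 't': array([0.61786582, 0.08987561, 1.46019019])} 0.9961090087890625
side serving_board [([0.593, 0.028, 0.013], 0.63)]
side trivet [([0.488, 0.283, 0.018], 0.57), ([0.601, 0.192, 0.018], 0.55), ([0.591, 0.319, 0.013], 0.16)]
side tea_cup [([0.478, -0.326, 0.054], 0.8)]
side strainer [([0.469, -0.179, 0.054], 0.77), ([0.594, 0.028, 0.012], 0.59), ([0.725, -0.281, 0.053], 0.49), ([0.624, -0.224, 0.031], 0.35)]
side wide_lid [([0.59, 0.32, 0.014], 0.81)]
side small_lid [([0.45, 0.409, 0.012], 0.48)]
side honey_pot [([0.785, 0.046, 0.036], 0.52)]
side egg_timer [([0.621, -0.224, 0.031], 0.49), ([0.48, -0.327, 0.052], 0.47)]
0.9
```

View pics/top0.png

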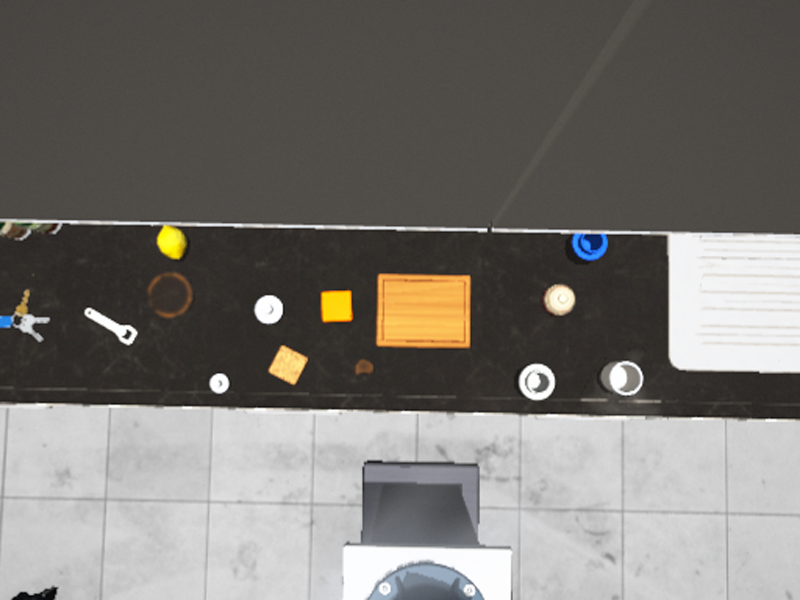

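View pics/side0.png

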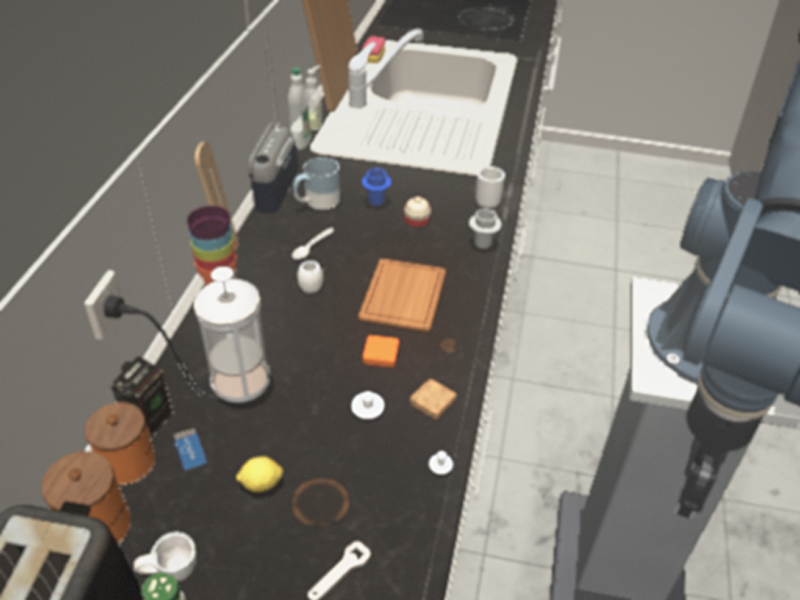

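The top view shows the cork trivet at (288,365), the orange look-alike at (337,306), the board at (423,311), the wide lid at (268,309) and the small lid at (219,383). It also shows the strainer at (537,381), the cup at (622,378), the blue look-alike at (590,246) and the timer at (559,299). The side view agrees. The honey pot at (311,277) shows only there. Next I measure from both depth maps.

```bash
cat > vis.py <<'E'
import numpy as np, cv2
from bench import manip as m
def cloud(c,d):
    k=m.get_calibration(c); K=k["camera_matrix"]; v,u=np.mgrid[:384,:512]
    uv=np.stack([u,v],-1).reshape(-1,1,2).astype(float)
    n=cv2.undistortPoints(uv,K,np.array([k["k1"],0,0,0,0.]))[:,0]
    z=d.reshape(-1,1); P=np.c_[n*z,z]; X=(P-k["t"])@k["R"]
    X[d.ravel()<=0]=np.nan; return X
E
python3 - <<'E'
from vis import *
from scipy.optimize import least_squares
def fit(P,r):  # min-enclosing centre, free and known radius reported
    (c,R)=cv2.minEnclosingCircle(P[:,:2].astype(np.float32)); return np.round(c,4),round(R,4)
O=dict(cup=(.485,-.345,.045),strainer=(.47,-.188,.045),lid=(.592,.312,.042),trivet=(.487,.278,.05),orange=(.603,.185,.05))
for c in("top","side"):
    d=np.load(c+"0.npy"); p=np.load(c+"0p.npy").reshape(-1,3).astype(int); X=cloud(c,d)
    t=X[(abs(X[:,0]-.53)<.05)&(abs(X[:,1]+.1)<.02)]; print(c,"table z",np.nanmedian(t[:,2]).round(4),t[:,2].std().round(4))
    for n,(x,y,r) in O.items():
        s=np.hypot(X[:,0]-x,X[:,1]-y)<r; Q=X[s]; q=Q[Q[:,2]>.006]
        print(c,n,"zmax",np.percentile(q[:,2],[50,90,98]).round(4),len(q))
        bands=dict(cup=[(.066,.085)],strainer=[(.044,.06),(.066,.085)],lid=[(.007,.018),(.028,.045)],trivet=[(.014,.03)],orange=[(.01,.03)])[n]
        for a,b in bands:
            w=q[(q[:,2]>a)&(q[:,2]<b)]
            if len(w)<4: print("  few",len(w)); continue
            rc=cv2.minAreaRect((w[:,:2]*1000).astype(np.float32))
            print("  band",a,b,len(w),"circ",*fit(w,0),"mean",w.mean(0).round(4),"rect",np.round(rc[0],1),np.round(rc[1],1),round(rc[2],1))
    s=(abs(X[:,0]-.595)<.1)&(abs(X[:,1]-.02)<.12)&(X[:,2]>.007)&(X[:,2]<.022)&(p[:,0]-p[:,2]>40)
    w=X[s]; rc=cv2.minAreaRect((w[:,:2]*1000).astype(np.float32)); print("board",np.round(rc[0],1),np.round(rc[1],1),rc[2],np.median(w[:,2]).round(4),w.mean(0).round(4))
E
```

```text
top table z 0.0014 0.0026
top cup zmax [0.0455 0.0761 0.0795] 423
  band 0.066 0.085 127 circ [ 0.4817 -0.3504] 0.0308 mean [ 0.4823 -0.3501  0.0742] rect [ 481.  -349.7] [58.6 58.3] 71.5
top strainer zmax [0.0557 0.0738 0.0774] 385
  band 0.044 0.06 218 circ [ 0.4701 -0.1937] 0.033 mean [ 0.4702 -0.1917  0.0551] rect [ 470.1 -192.5] [60.4 63.4] 1.4
  band 0.066 0.085 68 circ [ 0.4705 -0.1933] 0.0218 mean [ 0.4701 -0.194   0.0739] rect [ 469.7 -193.4] [42.3 41.8] 44.3
top lid zmax [0.8141 0.8771 0.902 ] 1202
  band 0.007 0.018 194 circ [0.5924 0.3136] 0.0403 mean [0.5955 0.3131 0.014 ] rect [596.9 317.4] [56.8 70.5] 19.7
  band 0.028 0.045 38 circ [0.5961 0.3132] 0.0102 mean [0.5952 0.3127 0.0369] rect [595.2 313.2] [17.5 18.1] 22.9
top trivet zmax [0.0209 0.0241 0.0265] 407
  band 0.014 0.03 381 circ [0.4901 0.2724] 0.0381 mean [0.4902 0.2714 0.0211] rect [490.5 271.8] [57.9 58.1] 64.3
top orange zmax [1.0102 1.0975 1.1163] 13439
  band 0.01 0.03 376 circ [0.6036 0.1826] 0.0384 mean [0.6035 0.1828 0.0209] rect [604.1 183.3] [57.5 58.5] 4.8
board [582.6  30. ] [204.6 173.2] 88.839126
[... 479 characters left out ...]
ect [ 467.6 -191.6] [39.7 54.9] 7.6
side lid zmax [0.0139 0.034  0.0378] 261
  band 0.007 0.018 196 circ [0.5943 0.3139] 0.0281 mean [0.5932 0.3181 0.0129] rect [593.7 315.2] [53.5 50.2] 18.5
  band 0.028 0.045 42 circ [0.5952 0.3147] 0.0111 mean [0.5941 0.3156 0.0351] rect [594.2 314.8] [16.4 19.6] 8.4
side trivet zmax [0.0193 0.0219 0.0236] 427
  band 0.014 0.03 368 circ [0.4897 0.2725] 0.0385 mean [0.4886 0.2742 0.0195] rect [488.  271.9] [61.2 58.6] 62.2
side orange zmax [0.0193 0.023  0.0255] 362
  band 0.01 0.03 338 circ [0.6036 0.1834] 0.0382 mean [0.602  0.1873 0.0194] rect [602.9 183.8] [57.8 63.2] 4.3
board [597.6  16.2] [192.5 140.6] 89.97237396240234 0.0143 [0.5964 0.0238 0.0142]
```

```bash
cat > rob.py <<'E'
import numpy as np
from bench import manip as m
def R(a):
    a=np.radians(a); c,s=np.cos(a),np.sin(a); return np.array([[-s,c,0],[c,s,0],[0,0,-1.]]).T if 0 else np.column_stack([[-s,c,0],[c,s,0],[0,0,-1.]])
def best(p,a):
    o=[]
    for k in(-360,-180,0,180,360):
        q=m.inverse_kinematics(p,R(a+k))
        if q is not None and abs(q[5])<2.8: o.append((np.abs(np.array(q)-m.current_qpos()).max(),tuple(q)))
    return np.array(min(o)[1])
def go(p,a): m.move_j(best(p,a))
def down(p,v=.12): m.move_l(p,max_speed=v)
def st(s=""): print(s,"t",round(m.current_time(),1),"tcp",np.round(m.current_ee_pos(),4),"w",round(m.current_grip_width()*85,1),"gf",round(float(np.max(m.current_grip_force())),1),"F",np.round(m.current_force(),1))
E
python3 - <<'E'
from rob import *
from vis import *
# board refine
for c in("top","side"):
    d=np.load(c+"0.npy"); p=np.load(c+"0p.npy"); X=cloud(c,d)
    hsv=cv2.cvtColor(p,cv2.COLOR_RGB2HSV).reshape(-1,3)
    s=(abs(X[:,0]-.595)<.085)&(abs(X[:,1]-.018)<.11)&(abs(X[:,2]-.0145)<.012)&(hsv[:,1]>70)&(hsv[:,2]>60)
    n,l,stt,_=cv2.connectedComponentsWithStats(s.reshape(384,512).astype(np.uint8)); i=1+stt[1:,4].argmax()
    w=X[l.ravel()==i]; rc=cv2.minAreaRect((w[:,:2]*1000).astype(np.float32)); print(c,rc,w.mean(0).round(4),[np.percentile(w[:,j],[1,99]).round(4) for j in(0,1)])
st()
T=np.array([.489,.272]); a=-26.8
go([*T,.12],a); st("above")
down([*T,.003]); st("down"); m.set_gripper(0,20); st("grip1")
m.set_gripper(1); down([*T,.06],.2); go([*T,.06],a+90); down([*T,.003]); st("down2")
m.set_gripper(0,40); st("grip2")
E
```

```text
top ((598.471435546875, 17.475730895996094), (142.02755737304688, 184.1865997314453), 1.196434736251831) [0.5983 0.0173 0.015 ] [array([0.5295, 0.6673]), array([-0.0711,  0.1053])]
side ((599.9541015625, 10.622146606445312), (148.75193786621094, 203.7936248779297), 0.829192578792572) [0.5965 0.0243 0.0139] [array([0.5285, 0.667 ]), array([-0.0735,  0.1073])]
 t 0.9 tcp [0.1301 0.5344 0.2313] w 84.6 gf 0.0 F [0.  0.7 0.4]
above t 2.6 tcp [0.4887 0.2728 0.1203] w 85.0 gf 0.0 F [-0.3 -0.5  0.9]
down t 3.7 tcp [0.4894 0.2722 0.0037] w 85.0 gf 0.0 F [0.2 0.1 0. ]
grip1 t 4.1 tcp [0.4893 0.2721 0.0036] w 56.8 gf 21.1 F [-1.7 -0.4  6.9]
down2 t 6.9 tcp [0.4892 0.2721 0.0033] w 85.0 gf 0.0 F [ 0.2  0.2 -0.4]
grip2 t 7.3 tcp [0.4895 0.2722 0.0039] w 56.6 gf 42.8 F [-1.3 -0.7  6. ]
```

```bash
python3 - <<'E'
from rob import *
T=[.4895,.2722]; B=[.598,.0173]
down([*T,.12],.2); st("lift")
go([*B,.12],91); down([*B,.03]); down([*B,.0185],.04); st("low")
m.set_gripper(1); down([*B,.12],.2); st()
# cup
C=[.481,-.350]
go([*C,.16],0); st("abv cup")
p,d=m.grab_frame("top"); np.save("top1.npy",d); np.save("top1p.npy",p)
p,d=m.grab_frame("side"); np.save("side1.npy",d)
down([*C,.040]); m.set_gripper(0,20); st("g1"); m.set_gripper(1)
go([*C,.040],90); m.set_gripper(0,50); st("g2")
E
python3 - <<'E'
from vis import *
for c in("top","side"):
    X=cloud(c,np.load(c+"1.npy")); s=(abs(X[:,0]-.598)<.06)&(abs(X[:,1]-.0173)<.06)&(X[:,2]>.026)&(X[:,2]<.045); w=X[s]
    print(c,w.mean(0).round(4),np.round(cv2.minAreaRect((w[:,:2]*1000).astype(np.float32))[2],1), [np.percentile(w[:,j],[2,98]).round(4) for j in(0,1)])
E
```

```text
lift t 8.0 tcp [0.4889 0.2719 0.1191] w 56.6 gf 42.6 F [ 0.4  0.3 -0.4]
low t 10.4 tcp [0.5979 0.0173 0.0183] w 56.5 gf 42.6 F [ 0.4  0.3 -0.1]
 t 11.5 tcp [0.5974 0.0173 0.1191] w 85.1 gf 0.0 F [-0.3  0.8 -0.9]
abv cup t 12.9 tcp [ 0.4814 -0.3492  0.1596] w 85.1 gf 0.0 F [-0.  -0.4 -0.2]
g1 t 14.6 tcp [ 0.4812 -0.3503  0.0407] w 58.4 gf 21.3 F [-2.4  0.7  6. ]
g2 t 16.7 tcp [ 0.4811 -0.3501  0.0405] w 59.6 gf 53.5 F [-1.6  0.8  6.7]
top [0.5982 0.0179 0.0351] 1.4 [array([0.5714, 0.6248]), array([-0.0099,  0.0462])]
side [0.5965 0.0209 0.034 ] 2.4 [array([0.5695, 0.6242]), array([-0.0109,  0.0473])]
```

```bash
python3 - <<'E'
from rob import *
C=[.4812,-.3501]; B=[.598,.0176]
down([*C,.2],.2); st("lift")
go([*B,.2],90); down([*B,.09],.15); down([*B,.075],.04); st("low")
m.set_gripper(1); st("rel"); down([*B,.2],.2)
S=[.4703,-.1935]
go([*S,.16],0); st("abv")
p,d=m.grab_frame("top"); np.save("top2.npy",d); np.save("top2p.npy",p)
p,d=m.grab_frame("side"); np.save("side2.npy",d); np.save("side2p.npy",p)
down([*S,.0575]); st("dn"); m.set_gripper(0,20); st("g1"); m.set_gripper(1)
go([*S,.0575],90); m.set_gripper(0,40); st("g2")
E
python3 - <<'E'
from vis import *
for c in("top","side"):
    X=cloud(c,np.load(c+"2.npy")); s=(np.hypot(X[:,0]-.598,X[:,1]-.0176)<.045)&(X[:,2]>.1)&(X[:,2]<.125); w=X[s]
    print(c,w.mean(0).round(4),cv2.minEnclosingCircle(w[:,:2].astype(np.float32)),np.percentile(w[:,2],[50,90]))
E
```

```text
lift t 17.7 tcp [ 0.4807 -0.3497  0.1986] w 59.3 gf 54.1 F [ 0.2 -0.  -1.9]
low t 20.5 tcp [0.5979 0.0176 0.0747] w 59.0 gf 54.1 F [ 0.2  0.9 -1.7]
rel t 20.9 tcp [0.5981 0.0176 0.0751] w 85.0 gf 0.0 F [0.5 0.2 0.6]
abv t 22.7 tcp [ 0.4706 -0.1931  0.1596] w 84.9 gf 0.0 F [ 0.2  0.6 -0.3]
dn t 23.8 tcp [ 0.4707 -0.1936  0.0581] w 85.1 gf 0.0 F [ 0.4 -1.  -0.3]
g1 t 24.3 tcp [ 0.4705 -0.1936  0.058 ] w 42.3 gf 20.3 F [-1.5 -1.5  6.3]
g2 t 26.7 tcp [ 0.4705 -0.1936  0.0578] w 42.8 gf 40.1 F [-0.2  1.4  4.7]
top [0.5998 0.0182 0.1095] ((0.5987138748168945, 0.01771843433380127), 0.030103301629424095) [0.10997796 0.11260259]
side [0.5983 0.0185 0.1063] ((0.596724271774292, 0.018608585000038147), 0.03335992246866226) [0.1061331  0.11131382]
```

Run:
```python
from rob import *
S=[.4705,-.1936]; B=[.598,.0176]
down([*S,.23],.2); st("lift")
p,d=m.grab_frame("side"); np.save("side3p.npy",p)
go([*B,.23],90); down([*B,.13],.1); st("in")
f0=m.current_force()[2]
for z in np.arange(.126,.1155,-.0015):
    down([*B,z],.03); f=m.current_force()[2]
    if f-f0>4: break
st("seat")
```

```text
lift t 27.7 tcp [ 0.47   -0.1933  0.2289] w 42.8 gf 40.7 F [-0.  -0.5 -1.1]
in t 29.9 tcp [0.5984 0.0176 0.1307] w 42.6 gf 40.7 F [-0.5 -0.5 -1.1]
seat t 31.6 tcp [0.5981 0.0176 0.117 ] w 42.4 gf 40.8 F [-0.1 -0.2 -1.6]
```

Run:
```python
from rob import *
import cv2
B=[.598,.0176]; L=[.5953,.3138]
m.set_gripper(1); st("rel"); down([*B,.23],.2)
go([*L,.12],0); st("abv")
for c in("top","side"):
    p,d=m.grab_frame(c); np.save(c+"4.npy",d); np.save(c+"4p.npy",p)
k=m.get_calibration("side")
x=k["R"]@np.array([.598,.0176,.1])+k["t"]; u=k["camera_matrix"]@(x/x[2]); u=u[:2].astype(int); print(u)
cv2.imwrite("pics/s4.png",cv2.resize(p[u[1]-45:u[1]+45,u[0]-60:u[0]+60,::-1],(800,600),interpolation=cv2.INTER_CUBIC))
from vis import cloud
for c in("top","side"):
    X=cloud(c,np.load(c+"4.npy")); r=np.hypot(X[:,0]-.598,X[:,1]-.0176)
    for a,b in((.104,.12),(.124,.145)):
        w=X[(r<.045)&(X[:,2]>a)&(X[:,2]<b)]; A=np.c_[w[:,:2]-w[:,:2].mean(0),np.ones(len(w))]
        print(c,len(w),cv2.minEnclosingCircle(w[:,:2].astype(np.float32)),w.mean(0).round(4),np.linalg.lstsq(A,w[:,2],rcond=None)[0].round(3))
down([*L,.0165]); st("dn"); m.set_gripper(0,20); st("g1"); m.set_gripper(.7)
go([*L,.0165],90); m.set_gripper(0,30); st("g2")
```

```text
rel t 32.1 tcp [0.598  0.0176 0.117 ] w 84.9 gf 0.0 F [ 0.7  0.2 -0. ]
abv t 34.1 tcp [0.5955 0.313  0.1198] w 84.9 gf 0.0 F [-0.4 -0.5  1.1]
[258 164]
top 244 ((0.5978933572769165, 0.017544785514473915), 0.03303270787000656) [0.5977 0.0184 0.1141] [-0.    -0.006  0.114]
top 66 ((0.5973911881446838, 0.0175566878169775), 0.021817589178681374) [0.5967 0.0163 0.1333] [0.028 0.032 0.133]
side 2 ((0.5704567432403564, 0.0274459607899189), 0.005537382327020168) [0.5705 0.0274 0.1059] [0.117 0.294 0.106]
side 0 ((0.0, 0.0), 0.0) [nan nan nan] [0. 0. 0.]
dn t 35.2 tcp [0.5958 0.314  0.0174] w 85.1 gf 0.0 F [0.4 0.3 0.6]
g1 t 35.8 tcp [0.5954 0.3138 0.0167] w 18.9 gf 20.7 F [-1.1  0.5  1.2]
g2 t 38.1 tcp [0.5954 0.3139 0.0166] w 18.7 gf 29.3 F [ 0.4 -0.4  2. ]<stdin>:15: RuntimeWarning: Mean of empty slice.
  ret = um.true_divide(
<stdin>:16: RuntimeWarning: Mean of empty slice.
```

View pics/s4.png

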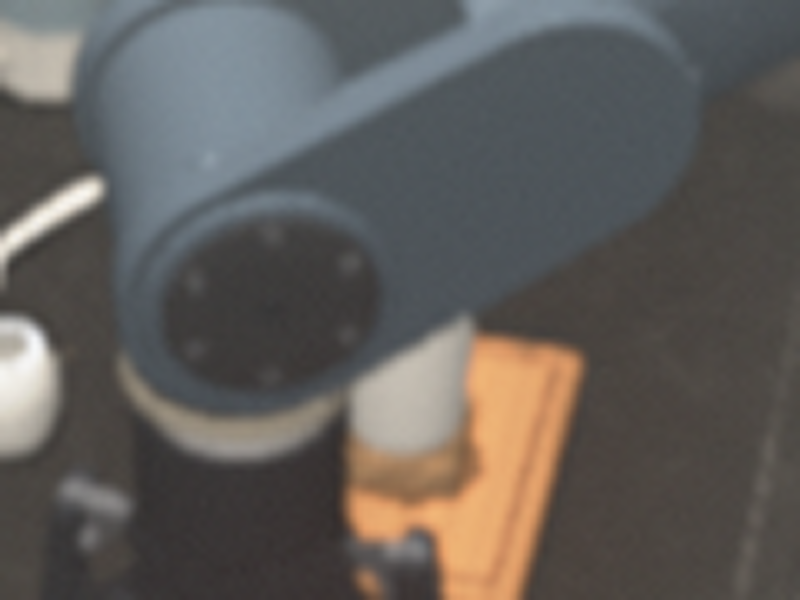

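The arm hides the upper part in this side view; the cup stands on the trivet at about (410,400). The top depth shows the strainer level, with its flange at 114 mm, centred to under 1 mm. Next is the lid.

Run:
```python
from rob import *
import cv2
L=[.5954,.3139]; B=[.598,.0176]
down([*L,.23],.2); st("lift")
go([*B,.23],90); down([*B,.16],.1); st("abv")
f0=m.current_force()[2]
for z in np.arange(.156,.1412,-.0015):
    down([*B,z],.03)
    if m.current_force()[2]-f0>4: break
st("seat"); m.set_gripper(.7); st("rel"); down([*B,.25],.2)
go([.35,.3,.3],90); st("away")
for c in("top","side"):
    p,d=m.grab_frame(c); np.save(c+"5.npy",d)
    u=(259,170) if c=="side" else (270,195)
    cv2.imwrite(f"pics/{c}5.png",cv2.resize(p[u[1]-45:u[1]+45,u[0]-60:u[0]+60,::-1],(800,600),interpolation=cv2.INTER_CUBIC))
from vis import cloud
for c in("top","side"):
    X=cloud(c,np.load(c+"5.npy")); r=np.hypot(X[:,0]-.598,X[:,1]-.0176)
    for a,b in((.104,.12),(.13,.145),(.155,.175)):
        w=X[(r<.04)&(X[:,2]>a)&(X[:,2]<b)]
        if len(w)<4: print("few");continue
        A=np.c_[w[:,:2]-w[:,:2].mean(0),np.ones(len(w))]
        print(c,len(w),cv2.minEnclosingCircle(w[:,:2].astype(np.float32)),w.mean(0).round(4),np.linalg.lstsq(A,w[:,2],rcond=None)[0].round(3))
```

```text
lift t 39.3 tcp [0.5949 0.3137 0.2287] w 18.9 gf 29.3 F [-0.5 -0.1 -1.9]
abv t 41.3 tcp [0.5984 0.0177 0.1606] w 18.8 gf 29.3 F [ 0.5  0.3 -0.6]
seat t 43.8 tcp [0.598  0.0176 0.1424] w 18.5 gf 29.3 F [-0.2 -0.8  0.3]
rel t 44.3 tcp [0.598  0.0176 0.1425] w 59.5 gf 0.0 F [-0.4  0.1  0.8]
away t 46.4 tcp [0.3506 0.2996 0.2997] w 60.1 gf 0.0 F [ 0.1 -0.  -0.3]
top 133 ((0.5977186560630798, 0.0179380364716053), 0.032889850437641144) [0.592  0.0196 0.1141] [0.006 0.006 0.114]
top 262 ((0.598689615726471, 0.01788853481411934), 0.026784390211105347) [0.5985 0.0177 0.139 ] [0.002 0.022 0.139]
top 42 ((0.5975710153579712, 0.017722532153129578), 0.009427919052541256) [0.5987 0.0182 0.1614] [-0.008 -0.112  0.161]
side 147 ((0.596983790397644, 0.017825577408075333), 0.033636827021837234) [0.594  0.0321 0.1127] [-0.01  -0.086  0.113]
side 144 ((0.5979419946670532, 0.018782926723361015), 0.030013948678970337) [0.5961 0.0233 0.1383] [-0.    -0.026  0.138]
side 31 ((0.5976583957672119, 0.01834774576127529), 0.010605289600789547) [0.5971 0.0203 0.1601] [ 0.057 -0.116  0.16 ]
```

View pics/side5.png

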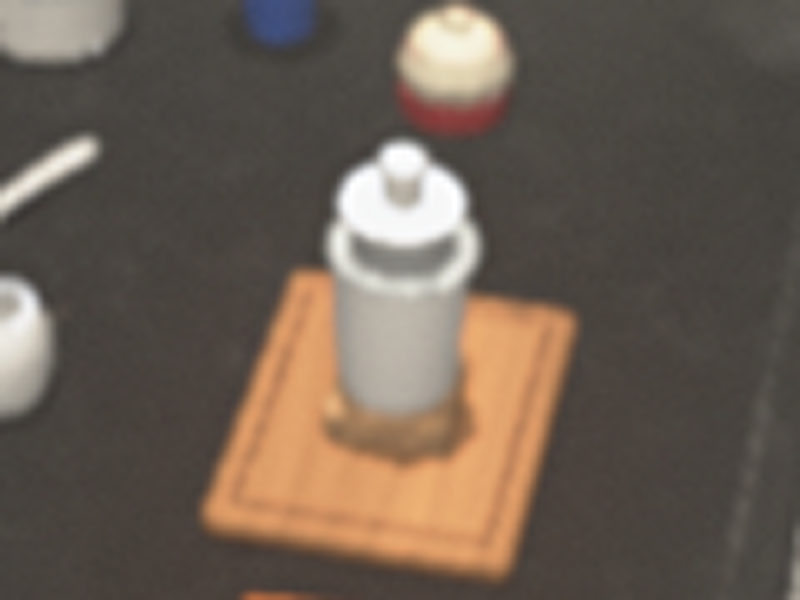

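View pics/top5.png

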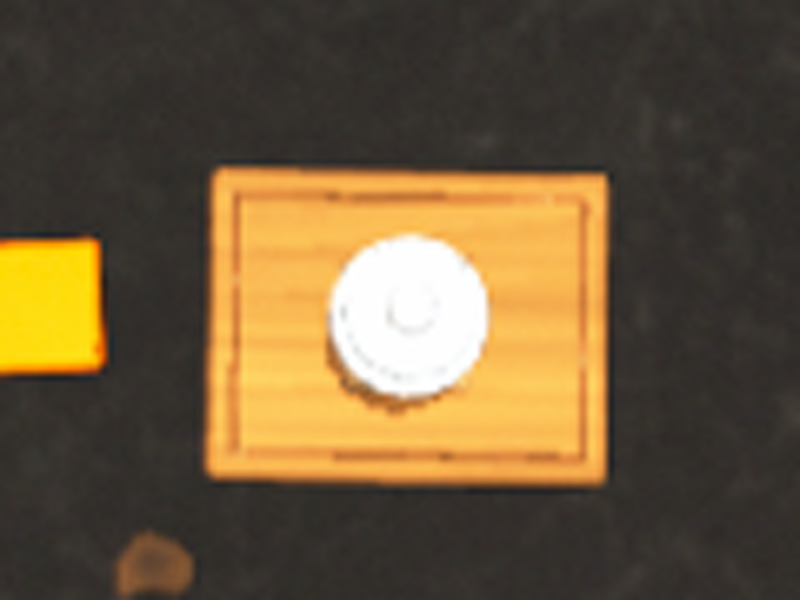

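The stack stands in the middle of the board: in the side crop the knob is at (403,165), the disc at (402,205) and the flange at (402,245), all level. The top crop shows the lid centred at (410,315). The disc's top measures 138–139 mm against 138 expected, so I hand it in.

```bash
python3 -c "
from bench import manip as m
print(m.sign_off())"
```

```text
the job is handed in; nothing more can be done
None
```

The tea cup is made up in the middle of the board in the order asked, with strainer and lid measured level and fully home, and I handed it in at about 46 s of the 99 s allowed.

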